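Pin a shelving post bracket to its foot plate

ROBOT

A 6-joint arm with a two-finger parallel gripper is mounted at the origin on the work surface. World frame = base frame: x ahead of the robot, y to its left, z up, the work surface at z = 0. Lengths are in mm, angles in rad, forces in N, time in s.
With the tool pointing down it reaches from about 225 to 725 mm from the base axis. Payload 3.1 kg.
Tool frame: the origin (TCP) lies on the centre line of the jaws, within the pads' length; the fingertips stand 19 mm ahead of it and the grasp point (between the pads) is the TCP (r.tip_reach is the distance from the TCP to the fingertips, in mm); x points along the fingers, y is the direction in which the jaws open and shut, and the axes are right-handed (so a half turn about x gives the same grasp; the last joint's range is limited). The gripper opens to 85 mm and grips with 20 to 120 N. Pads are 22 mm wide; open, the fingers measure 114 mm over their backs; the gripper's body (76 mm by 85 mm) begins 54 mm behind the grasp point. The pads swing forward as they close: fully open they stand 13 mm farther back than shut.
Start: joints at [-1.448, 0.048, 0.099, 1.622, 0, 1.443], TCP at [130.279, -508.571, 250.312] pointing down, gripper open.
Joint ranges: [-2.91, 2.91], [-0.99, 1.94], [-1.21, 1.42], [-2.12, 2.29], [-1.49, 1.47], [-3.14, 3.14]. Speed limits (rad/s): [2.79, 2.79, 3.14, 3.14, 3.14, 3.14].

INTERFACE

Orientations are given as a unit quaternion [w, x, y, z].
In Python, from rig import telemetry, read_camera, r gives the robot as it stands.
- The arm moves only by the tool apply_moves, never from a script. Its argument "targets" is a list of rows, each a list of 2 entries, a list of its own where there are three numbers: the shift along the tool's x, y, z in m, then the turn, a rotation vector about the tool's x, y, z in degrees. A call has 1 to 20 rows; each row is the pose to reach, as a shift and turn from the pose commanded when the call began, along the tool's axes at that moment; what a row does not reach only later rows make up. A row lasts 1/12 s, in which the tool goes at most 41.7 mm and 7.16 degrees, less where a joint would pass 70% of its speed; a pose out of reach is approached as far as the arm can. A call with a gripper value outside its range is refused whole. "gripper" is the finger opening in m, from 0 to 0.0854, set as the call begins (left out, the last holds). The fingers move at their own pace and stop on an object; "newtons" is the grip in N (left out, the last holds). Time passes only in rows, so rows that repeat a pose let the fingers close. It gives the time, the measured TCP pose, the force and the opening at its end, in the units of the state.
- telemetry.observe(): the state, without advancing time (a new reading comes with each control period).
- read_camera(name): name is "scene" or "top"; returns a dict with "image" (384x512x3 uint8, blue, green, red), "intrinsics" (3x3 intrinsics, pixels), "origin" and "rotation" of the camera in the world. Camera axes: x right, y down, z forward; pixel columns grow to the right and rows downward; lengths in mm; the calibration is good to about 2 mm. A picture is of the moment at which its call begins. There is no depth.
- r.hand_in(): hands the job in, once; it reports no verdict.
The state is a dict: "t": time; "joints": joint angles; "dq": joint speeds; "effort": joint torques, N m; "position": TCP position; "tool_rot": TCP orientation; "force": force on the tool from outside, world axes, zero at the start; "wrist_torque": the same for the moment, N m; "gripper_width": finger opening in mm.
Only numpy, scipy, OpenCV 4.12 (cv2) and the standard library are available. Lean on these libraries where they do the work, as an engineer would, in place of code of your own. Each camera call takes 0.05 s, during which the arm holds its last target.

TASK

Take the orange-handled tapered pin out of the rack, find the foot plate's hidden hole by feel through the hole of the post bracket on the blue jig, and drive the pin gently down through both until its collar sits flush on the bracket, pulling the two holes into line. Never force the pin when it stands on solid metal, let go of it at the end, and leave the black-handled dowel and everything else on the bench alone.

Things in the scene. Friction and masses are not known exactly. Their poses are not given: they have to be found in the camera images.
- pin_grip (a point): Middle of the orange round handle (22 mm diameter, 50 mm long) of the steel taper pin that stands in one rack hole; 0.15-0.28 kg, z axis from tip to handle. The collar's underside (26 mm wide, 6 mm thick) is 31 mm below this point and the tip 76 mm below. From the collar down: 14.5 mm shank for 12 mm, then a 33 mm taper ending in a flat 8-9 mm tip.
- pin_collar (a point): Centre of the underside of the pin's collar, 45 mm above the tip.
- pin_tip (a point): Centre of the pin's flat lower end; z axis up along the pin.
- bracket_hole (a point): Centre of the 16 mm hole in the bright post bracket, at its upper face, 64.5 mm above the bench; z up. Plate 135 x 145 mm, 6 mm thick, with a 45 mm high stub of post (60 mm wide) 50-67 mm from the hole towards +x. It lies on the jig and slides level, up to 17 mm each way from the jig's centre, when pushed with about 3 N along either jig axis; it cannot turn or lift.
- stand: Blue jig fixed to the bench, base 170 x 150 mm (x, y), origin under its centre. On it, hidden below the bracket, is clamped a dark foot plate, 76 mm square, 8 mm thick, upper face 58 mm above the bench. Its 16 mm hole lies 9 to 11.5 mm from the jig's centre in an unknown direction, not measured. Free space under it down to 8 mm above the bench. Forces on the jig include foot plate and bracket.
- rack: Grey block 60 x 170 x 52 mm (x, y, z) fixed to the bench, with two upright 18 mm holes 45 mm either side of its centre along its y. Taper pin and dowel each stand in one, collar on the block's top, in either order. Origin under its centre.
- dowel_grip (a point): Middle of the black handle of a straight dowel, the size of the pin but not tapered, in the other rack hole. Leave it.
- carton: Closed cardboard box 90 x 120 x 60 mm, loose, origin at the centre of its underside. Leave it.
- bolt_bin: Open yellow bin 130 x 90 x 50 mm with bolts, loose, origin at the centre of its underside. Leave it.
- spanner: Steel spanner lying on the bench, loose, about 170 mm long along its x. Leave it.
Things that resemble listed ones, but are neither listed nor needed, are in the scene too. Of the things that look like the part that bears pin_grip, the smaller one is meant. Of the things that look like the stand, the smaller one is meant.

How it is judged (in metres and radians):
On the way, in this order (a step that is already met when the one before it is completed fails the run):
1. the tapered pin is lifted clear of the rack (height (world z) of pin_tip above 0.066 m), for 0.1 s.
2. the pin's tip is in the bracket's hole (horizontal distance between pin_tip and bracket_hole below 0.006 m and z of pin_tip in the frame of bracket_hole below -0.003 m), for 0.05 s.
3. the pin is driven through both holes, its collar down on the bracket (horizontal distance between pin_collar and bracket_hole below 0.003 m and z of pin_collar in the frame of bracket_hole below 0.003 m), for 0.2 s.
At the end, for the whole second after the job is handed in: The pin stands upright (within 0.08 rad) through the bracket and the foot plate, the underside of its collar within 3 mm of the bracket's upper face and within 3 mm of the hole's centre, at rest and released (all of step 3 and angle between pin_tip's own z axis and vertical below 0.08 rad and linear speed of pin below 0.02 m/s); the robot touches nothing.
It fails at once if the pin is forced: more than 60 N between pin and jig (bracket and foot plate included) (contact force between pin and stand above 60 N).
It fails at once if the dowel is taken or moved more than 10 mm (distance of dowel_grip from where it was at the start of the episode above 0.01 m).
It fails at once if the carton is moved more than 15 mm (distance of carton from where it was at the start of the episode above 0.015 m).
It fails at once if the bolt bin is moved more than 15 mm (distance of bolt_bin from where it was at the start of the episode above 0.015 m).
It fails at once if the spanner is moved more than 15 mm (distance of spanner from where it was at the start of the episode above 0.015 m).
It also fails if it takes over 72 s, if anything falls off the work surface, if the arm or the gripper's body presses on something with over 40 N, if the wrist force passes 120 N, or if a joint passes its speed limit or range.

## Working session

There is one attempt and no reset: what is moved stays moved. The work goes in short steps, Python scripts to look and compute and a tool call to move; the robot and the scene stay as the last step left them, time stands still between calls to the robot, and variables do not carry over. Pictures are saved under pics/ and viewed, and the job is handed in when it is done.

Besides the shell and the picture viewer there is one more tool, called after ">>>" as name(argument=value, ...) on one line, values as JSON. apply_moves: Moves the arm, as the interface text tells. Its arguments: {"type":"object","properties":{"targets":{"type":"array"},"gripper":{"type":"number"},"newtons":{"type":"number"}},"required":["targets"]}

```bash
ls; mkdir -p pics
python3 - <<'E'
from rig import telemetry, read_camera, r
import cv2
print(telemetry.observe())
for n in("scene","top"):
    c=read_camera(n); cv2.imwrite(f"pics/{n}0.png",c["image"]); print(n,c["intrinsics"],c["origin"],c["rotation"])
    import numpy as np; np.savez(f"{n}0.npz",**c)
E
```

```text
pics
{'t': 0.0, 'joints': array([-1.44781438e+00,  4.87248258e-02,  9.75817400e-02,  1.62196213e+00,
       -4.64085251e-06,  1.44300519e+00]), 'dq': array([-0.0007782 ,  0.00038462,  0.00162186,  0.00055617,  0.00075639,
       -0.00062874]), 'effort': array([-6.03319404e-04, -3.38778198e+01,  3.20017433e+01,  2.00805778e-02,
       -3.55057609e-04, -5.18768985e-06]), 'position': array([ 130.20242863, -508.02408906,  249.12249069]), 'tool_rot': array([ 0.08761316,  0.70155542,  0.08924579, -0.70155478]), 'force': array([-0.11975261, -0.62125808, -0.1764585 ]), 'wrist_torque': array([0.00278834, 0.00031328, 0.02370517]), 'gripper_width': 84.93391160943736}
scene [[458.15939206   0.         252.68159277]
 [  0.         458.15939206 191.22711727]
 [  0.           0.           1.        ]] [ 960.88824738  627.09280573 1006.06710912] [-0.09577557  0.24702503  0.9034284  -0.33707981]
top [[354.86380224   0.         256.07892469]
 [  0.         354.86380224 196.1442193 ]
 [  0.           0.           1.        ]] [ 421.05077344  -66.95885323 1121.31972926] [ 0.03101411 -0.70480195  0.70761759 -0.03961908]
```

View pics/scene0.png

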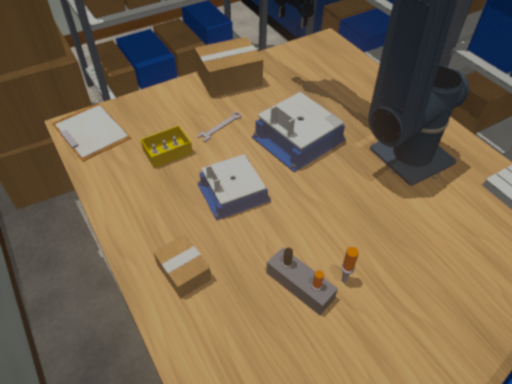

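View pics/top0.png

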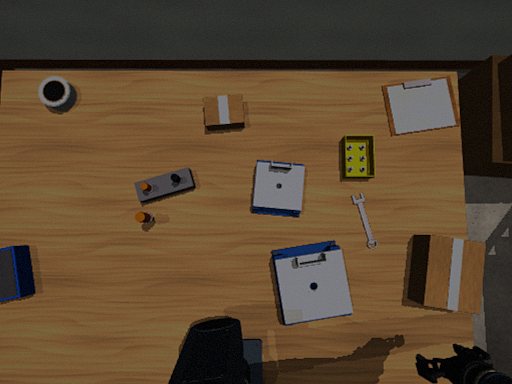

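Both pictures show two orange-handled pins: one in the rack (top 146,187; scene 318,278), and a bigger one free-standing on the bench (top 143,217; scene 350,258). They also show two blue jigs: a small one (top 279,186) and a large one (top 313,286). The black dowel is at top 175,179. By the description I choose the rack's orange pin and the small jig. Next is a close crop and ray measurements.

```bash
cat > h.py <<'E'
import numpy as np, cv2
from scipy.spatial.transform import Rotation as R
def load(n): return dict(np.load(n+".npz"))
def rot(c):
    q=c["rotation"]; 
    return R.from_quat([q[1],q[2],q[3],q[0]]).as_matrix()
def cast(c,uv,z):
    d=rot(c)@np.linalg.solve(c["intrinsics"],np.array([uv[0],uv[1],1.]))
    return c["origin"]+d*(z-c["origin"][2])/d[2]
def proj(c,P):
    p=c["intrinsics"]@(rot(c).T@(np.array(P,float)-c["origin"])); return p[:2]/p[2]
def tri(c1,u1,c2,u2):
    d=[];o=[]
    for c,u in((c1,u1),(c2,u2)):
        v=rot(c)@np.linalg.solve(c["intrinsics"],np.array([u[0],u[1],1.]));d.append(v/np.linalg.norm(v));o.append(c["origin"])
    A=np.stack([d[0],-d[1]],1);t=np.linalg.lstsq(A,o[1]-o[0],rcond=None)[0]
    a=o[0]+t[0]*d[0];b=o[1]+t[1]*d[1];return (a+b)/2,np.linalg.norm(a-b)
E
python3 - <<'E'
from h import *
t=load("top0");s=load("scene0")
print(cast(t,(279,186),64.5),cast(t,(146,187),108),cast(t,(175,179),108),cast(t,(0,0),0))
def crop(c,x,y,w,h,k): return cv2.resize(c["image"][y:y+h,x:x+w],None,fx=k,fy=k,interpolation=cv2.INTER_CUBIC)
a=crop(t,125,155,80,80,5);b=crop(t,240,150,80,80,5)
cv2.imwrite("pics/ct.png",np.hstack([a,b]))
a=crop(s,260,230,110,90,3.6);b=crop(s,190,145,110,90,3.6)
cv2.imwrite("pics/cs.png",np.hstack([a,b]))
E
```

```text
[ 557.38847738 -149.084363     64.5       ] [550.04729866 235.93159356 108.        ] [572.9778609  153.43867817 108.        ] [1193.12428585  769.35590108    0.        ]
```

View pics/ct.png

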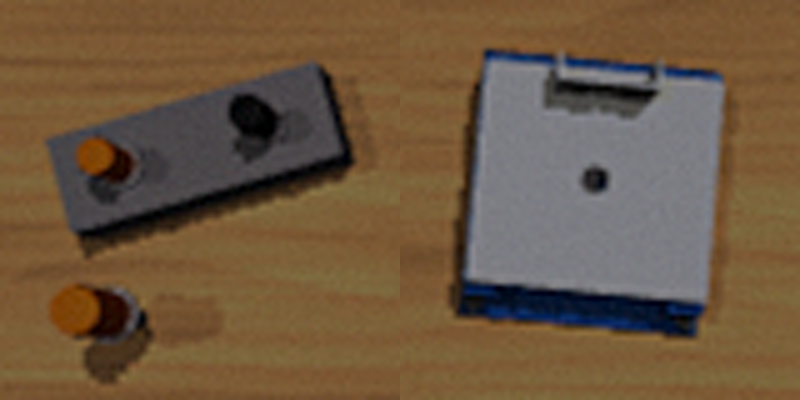

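View pics/cs.png

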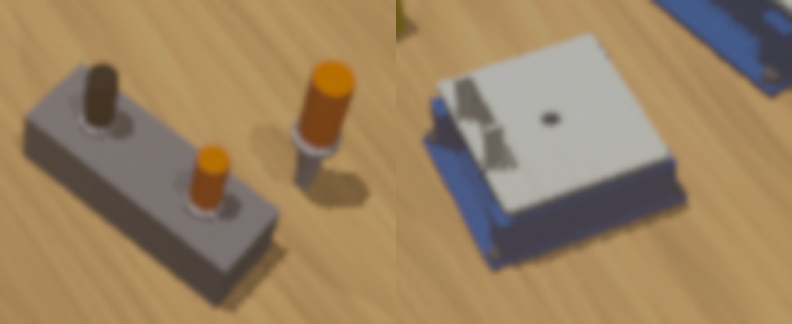

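The crops confirm it: the rack's orange pin is the smaller of the two, next to the black dowel, and the bracket hole is dark and well visible. Now to measure precisely.

Run:
```python
from h import *
t=load("top0");s=load("scene0")
def comps(c,m,x,y,w,h,mn=4):
    n,l,st,ce=cv2.connectedComponentsWithStats(m[y:y+h,x:x+w].astype(np.uint8))
    return [(ce[i]+[x,y],st[i][:4]+[x,y,0,0],st[i][4]) for i in range(1,n) if st[i][4]>=mn]
for nm,c,box in(("top",t,(125,155,80,80)),("scene",s,(260,230,110,90))):
    hsv=cv2.cvtColor(c["image"],cv2.COLOR_BGR2HSV)
    h,S,v=cv2.split(hsv)
    for vm in ((170,) if nm=="top" else (180,)):
        m=(h<20)&(S>200)&(v>vm); print(nm,"bright orange top",comps(c,m,*box))
    m=(h<20)&(S>200); print(nm,"all",[(a,b,n) for a,b,n in comps(c,m,*box)])
for nm,c,box in(("top",t,(265,172,30,30)),("scene",s,(220,165,30,30))):
    g=cv2.cvtColor(c["image"],cv2.COLOR_BGR2GRAY).astype(float)
    x,y,w,h=box;p=g[y:y+h,x:x+w];bg=np.median(p);w_=np.clip(bg-p-15,0,None)
    yy,xx=np.mgrid[y:y+h,x:x+w]
    lab=cv2.connectedComponents((w_>0).astype(np.uint8))[1];k=lab[np.unravel_index(w_.argmax(),w_.shape)];w_=w_*(lab==k)
    print(nm,"hole",(w_*xx).sum()/w_.sum(),(w_*yy).sum()/w_.sum(),(w_>0).sum(),bg)
# white plate & blue base
hsv=cv2.cvtColor(t["image"],cv2.COLOR_BGR2HSV);h,S,v=cv2.split(hsv)
sub=np.zeros_like(h,bool);sub[150:225,240:315]=1
m=((h>100)&(h<130)&(S>100)&sub).astype(np.uint8);w=((S<60)&(v>90)&sub).astype(np.uint8)
w=cv2.morphologyEx(w,cv2.MORPH_CLOSE,np.ones((9,9)));
for n,q in(("blue",m|w),("white",w)):
    cs=max(cv2.findContours(q,cv2.RETR_EXTERNAL,cv2.CHAIN_APPROX_NONE)[0],key=cv2.contourArea)
    rr=cv2.minAreaRect(cs);print(n,rr,cv2.boxPoints(rr).tolist())
    if n=="white":
        for z in(64.5,):print([cast(t,p,z)[:2].round(1).tolist() for p in cv2.boxPoints(rr)])
```

```text
top bright orange top []
top all [(array([145.37704918, 186.50819672]), array([141, 183,  10,   8]), np.int32(61)), (array([141.93333333, 216.825     ]), array([135, 212,  15,  10]), np.int32(120))]
scene bright orange top [(array([352.66666667, 250.5       ]), array([348, 247,  10,   8]), np.int32(54)), (array([318.9, 273.3]), array([317, 272,   5,   4]), np.int32(10))]
scene all [(array([350.68367347, 257.33163265]), array([345, 247,  13,  22]), np.int32(196)), (array([318.34210526, 276.89473684]), array([315, 271,   8,  15]), np.int32(76))]
top hole 278.69398907103823 185.51001821493625 32 126.0
scene hole 232.53784403669724 177.57454128440367 27 177.0
blue ((278.3590087890625, 188.14505004882812), (48.50784683227539, 53.00564193725586), 4.899092674255371) [[251.93032836914062, 212.47972106933594], [256.4570617675781, 159.66773986816406], [304.7876892089844, 163.8103790283203], [300.2609558105469, 216.6223602294922]]
white ((278.80340576171875, 184.8146209716797), (48.58966064453125, 46.124629974365234), 5.44033145904541) [[252.43148803710938, 205.4696807861328], [256.8045349121094, 159.5528106689453], [305.1753234863281, 164.15956115722656], [300.8022766113281, 210.07643127441406]]
[[499.1, -69.1], [638.2, -82.8], [623.7, -229.1], [484.7, -213.4]]
```

Run:
```python
from h import *
t=load("top0");s=load("scene0")
print("pin tri",tri(t,(144.0,186.0),s,(318.5,274.1)),cast(t,(144,186),108),cast(s,(318.5,274.1),108))
print("hole tri",tri(t,(278.69,185.51),s,(232.54,177.57)),cast(t,(278.69,185.51),64.5),cast(s,(232.54,177.57),64.5))
# full silhouette axis of pin: project candidate & compare centroid of all-orange
for c,n in((t,"t"),(s,"s")): print(n,[proj(c,cast(t,(144,186),108)*[1,1,0]+[0,0,z]).round(1) for z in(58,83,108)])
# Free pin
print("free", tri(t,(140.0,216.5),s,(352.4,251.5)))
# rack corners from top, z=52
for p in((48,140),(318,63),(350,158),(78,232)): print(cast(t,((p[0]+.5)/5+124.5,(p[1]+.5)/5+154.5),52).round(1))
# jig base corners blue in top (z?), scene bottom corners
from rig import telemetry
q=telemetry.observe()["tool_rot"];print(R.from_quat([q[1],q[2],q[3],q[0]]).as_matrix().round(3))
h=cv2.resize(t["image"][150:225,240:315],None,fx=8,fy=8,interpolation=cv2.INTER_CUBIC);cv2.imwrite("pics/jt.png",cv2.convertScaleAbs(h,alpha=1.6))
h=cv2.resize(s["image"][145:220,190:280],None,fx=8,fy=8,interpolation=cv2.INTER_CUBIC);cv2.imwrite("pics/js.png",h)
```

```text
pin tri (array([553.33052347, 243.32216955, 103.3718554 ]), np.float64(0.5897666733310571)) [552.95434731 241.7212729  108.        ] [555.17997806 245.46104963 108.        ]
hole tri (array([ 558.95371301, -148.17856668,   62.10014499]), np.float64(0.5778158547105702)) [ 558.87515406 -148.1685292    64.5       ] [ 559.76559193 -146.00174548   64.5       ]
t [array([149. , 188.1]), array([146.6, 187.1]), array([144., 186.])]
s [array([315.9, 283.6]), array([317.1, 278.1]), array([318.3, 272.4])]
free (array([463.82255202, 244.98980132, 128.69914723]), np.float64(2.28934829562729))
[570.7 288.6  52. ]
[617.6 126.2  52. ]
[559.2 106.   52. ]
[514.7 269.   52. ]
[[-0.     0.248 -0.969]
 [ 0.002 -0.969 -0.248]
 [-1.    -0.002 -0.   ]]
```

View pics/jt.png

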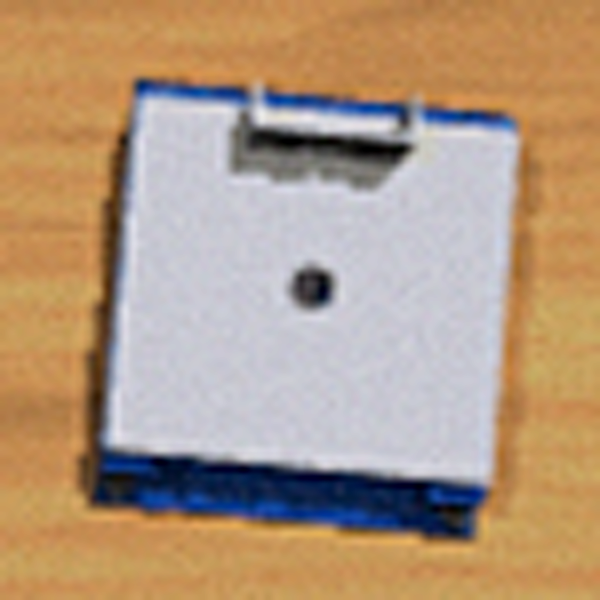

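View pics/js.png

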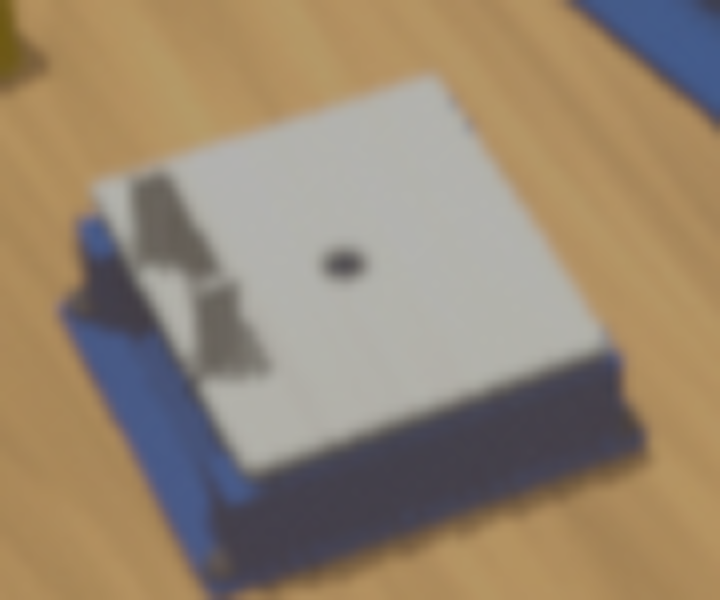

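Run:
```python
from h import *
t=load("top0");s=load("scene0")
T=lambda p:((p[0]+.5)/8+239.5,(p[1]+.5)/8+149.5)
S=lambda p:((p[0]+.5)/8+189.5,(p[1]+.5)/8+144.5)
for z in(0,8):
  print(z)
  for p in((90,503),(472,540)):print("top",cast(t,T(p),z).round(1))
  for p in((60,308),(212,598),(648,455)):print("scene",cast(s,S(p),z).round(1))
for p in((138,80),(520,118)):print("top edge",[cast(t,T(p),z).round(1)[:2].tolist() for z in(0,58)])
for p in((137,95),(520,130),(102,450),(490,485)):print("plate top",cast(t,T(p),64.5).round(1))
for p in((92,185),(435,75),(608,345),(252,475)):print("plate scene",cast(s,S(p),64.5).round(1))
```

```text
0
top [481.8 -64.    0. ]
top [ 466.5 -214.9    0. ]
scene [ 633.4 -232.6    0. ]
scene [647.8 -84.8   0. ]
scene [483.7 -63.    0. ]
8
top [481.3 -64.    8. ]
top [ 466.2 -213.9    8. ]
scene [ 636.  -225.8    8. ]
scene [650.3 -79.2   8. ]
scene [487.5 -57.5   8. ]
top edge [[651.4, -83.8], [639.5, -82.9]]
top edge [[635.6, -237.0], [624.5, -228.2]]
plate top [632.4 -82.4  64.5]
plate top [ 618.7 -227.1   64.5]
plate top [498.  -68.7  64.5]
plate top [ 484.4 -213.5   64.5]
plate scene [ 618.5 -224.8   64.5]
plate scene [ 485.1 -211.5   64.5]
plate scene [500.  -67.2  64.5]
plate scene [632.4 -78.   64.5]
```

```bash
cat >> h.py <<'E'
def st():
    from rig import telemetry
    return telemetry.observe()
def go(target,yaw=None,o=None):
    "shift (m, tool axes) from measured pose to target mm; yaw of tool y (deg)"
    o=o or st();q=o["tool_rot"];M=R.from_quat([q[1],q[2],q[3],q[0]]).as_matrix()
    d=M.T@(np.array(target,float)-o["position"])/1000
    tr=np.zeros(3)
    if yaw is not None:
        a=np.radians(yaw);y=np.array([np.cos(a),np.sin(a),0]);x=np.array([0,0,-1.]);G=np.stack([x,y,np.cross(x,y)],1)
        tr=np.degrees(R.from_matrix(M.T@G).as_rotvec())
    print("shift",d.round(4).tolist(),"turn",tr.round(2).tolist())
E
python3 -c "
from h import *
go((554,242,190),-95.8)"
```

```text
shift [0.0607, -0.6213, -0.5967] turn [20.17, 0.01, 0.12]
```

>>> apply_moves(targets=[[[0,-0.6213,-0.5967],[20.2,0,0.1]],[[0,-0.6213,-0.5967],[20.2,0,0.1]],[[0,-0.6213,-0.5967],[20.2,0,0.1]],[[0,-0.6213,-0.5967],[20.2,0,0.1]],[[0,-0.6213,-0.5967],[20.2,0,0.1]],[[0,-0.6213,-0.5967],[20.2,0,0.1]],[[0,-0.6213,-0.5967],[20.2,0,0.1]],[[0,-0.6213,-0.5967],[20.2,0,0.1]],[[0,-0.6213,-0.5967],[20.2,0,0.1]],[[0,-0.6213,-0.5967],[20.2,0,0.1]],[[0,-0.6213,-0.5967],[20.2,0,0.1]],[[0,-0.6213,-0.5967],[20.2,0,0.1]],[[0,-0.6213,-0.5967],[20.2,0,0.1]],[[0,-0.6213,-0.5967],[20.2,0,0.1]],[[0,-0.6213,-0.5967],[20.2,0,0.1]],[[0,-0.6213,-0.5967],[20.2,0,0.1]],[[0,-0.6213,-0.5967],[20.2,0,0.1]],[[0,-0.6213,-0.5967],[20.2,0,0.1]],[[0,-0.6213,-0.5967],[20.2,0,0.1]],[[0,-0.6213,-0.5967],[20.2,0,0.1]]], gripper=0.05, newtons=60)

```text
t: 1.77
position: [508.3, 51.9, 249.3]
tool_rot: [0.027, -0.706, 0.006, 0.707]
force: [-1.5, -0.7, 0.1]
gripper_width: 49.8
```

```bash
python3 -c "
from h import *
o=st();print(o['t'],o['position'],o['force'],o['gripper_width']);go((554,242,150),-95.8)"
```

```text
1.7667 [508.26738213  51.88607435 249.33662775] [-1.46987062 -0.68543558  0.11438072] 49.79969906198066
shift [0.105, -0.1889, -0.0371] turn [3.15, 0.17, 1.73]
```

>>> apply_moves(targets=[[[0.0,-0.1889,-0.0371],[3.2,0.2,1.7]],[[0.0,-0.1889,-0.0371],[3.2,0.2,1.7]],[[0.0,-0.1889,-0.0371],[3.2,0.2,1.7]],[[0.0,-0.1889,-0.0371],[3.2,0.2,1.7]],[[0.0,-0.1889,-0.0371],[3.2,0.2,1.7]],[[0.0,-0.1889,-0.0371],[3.2,0.2,1.7]],[[0.04,-0.1889,-0.0371],[3.2,0.2,1.7]],[[0.08,-0.1889,-0.0371],[3.2,0.2,1.7]],[[0.08,-0.1889,-0.0371],[3.2,0.2,1.7]],[[0.08,-0.1889,-0.0371],[3.2,0.2,1.7]],[[0.08,-0.1889,-0.0371],[3.2,0.2,1.7]]])

```text
t: 2.68
position: [542.3, 53.4, 200.9]
tool_rot: [0.027, -0.707, 0.003, 0.707]
force: [0.1, -0.3, 0.5]
gripper_width: 50.2
```

Run:
```python
from h import *
from rig import read_camera
o=st();print(o['t'],o['position'],o['force'],o['gripper_width']);go((554,242,83),-95.8)
ims=[]
for n,(x,y,w,h) in(("top",(110,150,100,90)),("scene",(265,200,100,90))):
    c=read_camera(n);np.savez(n+"1.npz",**c)
    ims.append(cv2.resize(c["image"][y:y+h,x:x+w],None,fx=4,fy=4,interpolation=cv2.INTER_CUBIC))
cv2.imwrite("pics/above.png",np.hstack(ims))
```

```text
2.6833 [542.25714336  53.43435089 200.93662406] [ 0.14482936 -0.287291    0.45239525] 50.23891028281679
shift [0.1243, -0.1848, -0.0039] turn [3.36, 0.13, 1.94]
```

View pics/above.png

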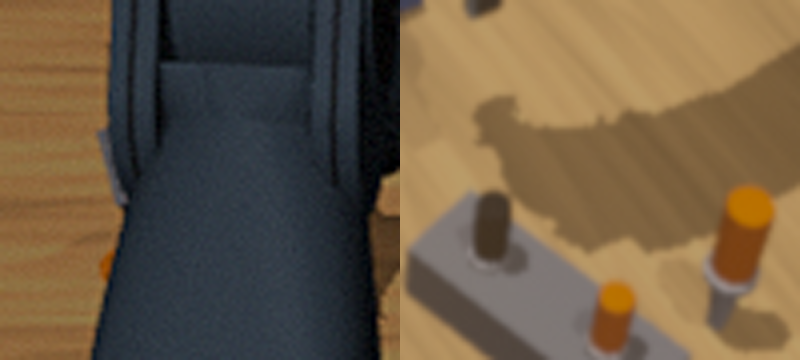

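```bash
python3 -c "
from h import *
o=st();print(o['joints'].round(3),o['effort'].round(1))"
```

```text
[-0.043  0.092  0.047  1.528  0.034  3.141] [ -0.  -35.9  32.4  -0.2   0.1  -0. ]
```

Joint 6 reached its limit, which is why the arm did not follow in y. I'll use the half-turn grasp instead (turn back about tool x).

>>> apply_moves(targets=[[[0,0,-0.004],[-7,0,0]],[[0,0,-0.004],[-14,0,0]],[[0,-0.02,-0.004],[-21,0,0]],[[0,-0.04,-0.004],[-28,0,0]],[[0,-0.06,-0.004],[-35,0,0]],[[0,-0.08,-0.004],[-42,0,0]],[[0,-0.1,-0.004],[-49,0,0]],[[0,-0.12,-0.004],[-56,0,0]],[[0,-0.14,-0.004],[-63,0,0]],[[0,-0.16,-0.004],[-70,0,0]],[[0,-0.185,-0.004],[-77,0,0]],[[0,-0.185,-0.004],[-84,0,0]],[[0,-0.185,-0.004],[-91,0,0]],[[0,-0.185,-0.004],[-98,0,0]],[[0,-0.185,-0.004],[-105,0,0]],[[0,-0.185,-0.004],[-112,0,0]],[[0,-0.185,-0.004],[-119,0,0]],[[0,-0.185,-0.004],[-120,0,0]]])

```text
t: 4.28
position: [555.1, 238.1, 209.9]
tool_rot: [0.6, 0.377, 0.61, -0.355]
force: [-0.3, -0.1, 1.7]
gripper_width: 49.9
```

Run:
```python
from h import *
o=st();print(o['t'],o['position'],o['force'],o['joints'].round(2));go((554,242,150),84.2)
```

```text
4.2833 [555.13230859 238.12372775 209.92429845] [-0.2560712  -0.13049457  1.69272383] [0.28 0.23 0.22 1.55 0.03 1.37]
shift [0.06, -0.0003, -0.0022] turn [-56.46, -0.96, -1.81]
```

>>> apply_moves(targets=[[[0.0,0,-0.002],[-7,0,-0.2]],[[0.0,0,-0.002],[-14,0,-0.5]],[[0.0,0,-0.002],[-21,-0.3,-0.8]],[[0.01,0,-0.002],[-28,-0.5,-1]],[[0.02,0,-0.002],[-35,-0.6,-1.2]],[[0.03,0,-0.002],[-42,-0.7,-1.5]],[[0.04,0,-0.002],[-49,-0.9,-1.7]],[[0.05,0,-0.002],[-56.5,-1,-1.8]],[[0.06,0,-0.002],[-56.5,-1,-1.8]],[[0.06,0,-0.002],[-56.5,-1,-1.8]],[[0.06,0,-0.002],[-56.5,-1,-1.8]]])

```text
t: 5.2
position: [553.7, 241.6, 148.7]
tool_rot: [0.705, 0.037, 0.707, -0.038]
force: [0.3, 0.8, 0.7]
gripper_width: 49.9
```

Run:
```python
from h import *
from rig import read_camera
o=st();print(o['t'],o['position'],o['force'],o['joints'].round(3),o['gripper_width']);go((554,242,83),84.2)
ims=[]
for n,(x,y,w,h) in(("top",(110,150,100,90)),("scene",(265,200,100,90))):
    c=read_camera(n);np.savez(n+"1.npz",**c)
    ims.append(cv2.resize(c["image"][y:y+h,x:x+w],None,fx=4,fy=4,interpolation=cv2.INTER_CUBIC))
cv2.imwrite("pics/above2.png",np.hstack(ims))
```

```text
5.2 [553.66274872 241.59977814 148.70173693] [0.26352311 0.80437511 0.66040273] [ 0.301  0.256  0.13   1.447 -0.     0.408] 49.90760493978136
shift [0.0657, 0.0005, 0.0004] turn [-0.34, -0.11, 0.06]
```

View pics/above2.png

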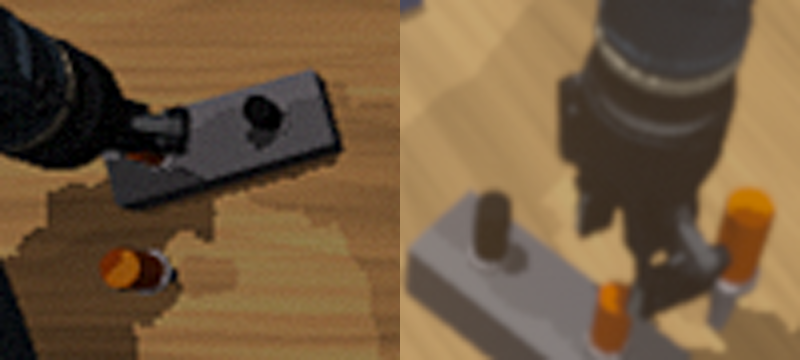

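The picture shows the open fingers above the rack pin (crop 612,300), clear of both dowel and the free pin. I'm descending and gripping.

>>> apply_moves(targets=[[[0.02,0,0],[-0.3,0,0]],[[0.04,0,0],[-0.3,0,0]],[[0.055,0,0],[-0.3,0,0]],[[0.066,0,0],[-0.3,0,0]],[[0.066,0,0],[-0.3,0,0]],[[0.066,0,0],[-0.3,0,0]]])

```text
t: 5.8
position: [554.0, 241.7, 83.3]
tool_rot: [0.706, 0.035, 0.707, -0.035]
force: [-0.8, 0.7, -0.2]
gripper_width: 50.0
```

Run:
```python
from h import *
from rig import read_camera
o=st();print(o['t'],o['position'],o['force'],o['gripper_width'])
ims=[]
for n,(x,y,w,h) in(("top",(110,150,100,90)),("scene",(265,210,100,90))):
    c=read_camera(n);print(proj(c,(554,242,108)),proj(c,o['position']-[0,0,19]))
    ims.append(cv2.resize(c["image"][y:y+h,x:x+w],None,fx=4,fy=4,interpolation=cv2.INTER_CUBIC))
cv2.imwrite("pics/dn.png",np.hstack(ims))
```

```text
5.8 [553.99724549 241.65600416  83.33714747] [-0.78830466  0.73536011 -0.17240809] 49.992584070898026
[143.91224723 185.63852016] [148.44536787 187.52635373]
[318.01573081 272.71186355] [315.78634544 282.40779412]
```

View pics/dn.png

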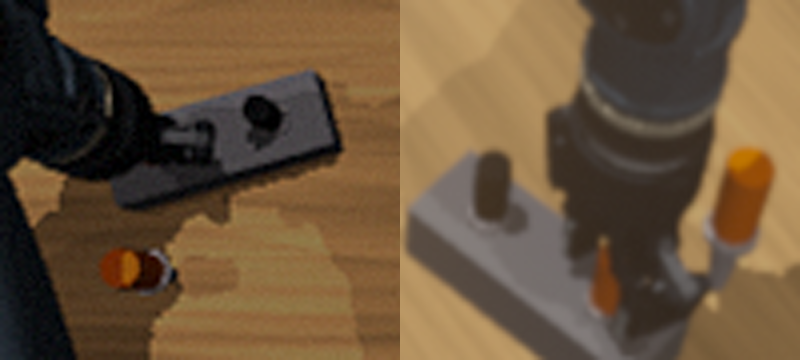

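>>> apply_moves(targets=[[[0,0,0],[0,0,0]],[[0,0,0],[0,0,0]],[[0,0,0],[0,0,0]],[[0,0,0],[0,0,0]],[[0,0,0],[0,0,0]],[[0,0,0],[0,0,0]]], gripper=0.0, newtons=60)

```text
t: 6.4
position: [555.1, 242.2, 84.9]
tool_rot: [0.707, 0.035, 0.705, -0.034]
force: [-0.6, 1.0, 5.8]
gripper_width: 20.6
```

>>> apply_moves(targets=[[[-0.01,0,0],[0,0,0]],[[-0.03,0,0],[0,0,0]],[[-0.055,0,0],[0,0,0]],[[-0.08,0,0],[0,0,0]],[[-0.1,0,0],[0,0,0]],[[-0.1,0,0],[0,0,0]],[[-0.1,0,0],[0,0,0]],[[-0.1,0,0],[0,0,0]]])

```text
t: 7.07
position: [553.2, 241.3, 181.2]
tool_rot: [0.705, 0.034, 0.708, -0.035]
force: [-0.5, 0.7, -2.6]
gripper_width: 20.7
```

Run:
```python
from h import *
from rig import read_camera
o=st();print(o['t'],o['position'],o['force'],o['gripper_width'],o['wrist_torque'])
go((552,-146,182),84.2)
ims=[]
for n,(x,y,w,h) in(("top",(110,150,100,90)),("scene",(265,170,100,120))):
    c=read_camera(n);np.savez(n+"2.npz",**c);print(proj(c,o['position']-[0,0,76]))
    ims.append(cv2.resize(c["image"][y:y+h,x:x+w],(int(4*w),480) ,interpolation=cv2.INTER_CUBIC))
cv2.imwrite("pics/lift.png",np.hstack(ims))
```

```text
7.0667 [553.19695768 241.34078452 181.18751743] [-0.46821395  0.70051793 -2.58981375] 20.69306054734536 [-0.06390339 -0.00482184 -0.003238  ]
shift [-0.0001, -0.3856, 0.0368] turn [0.17, -0.2, 0.13]
[144.43077672 186.04131288]
[317.98956951 272.98583719]
```

View pics/lift.png

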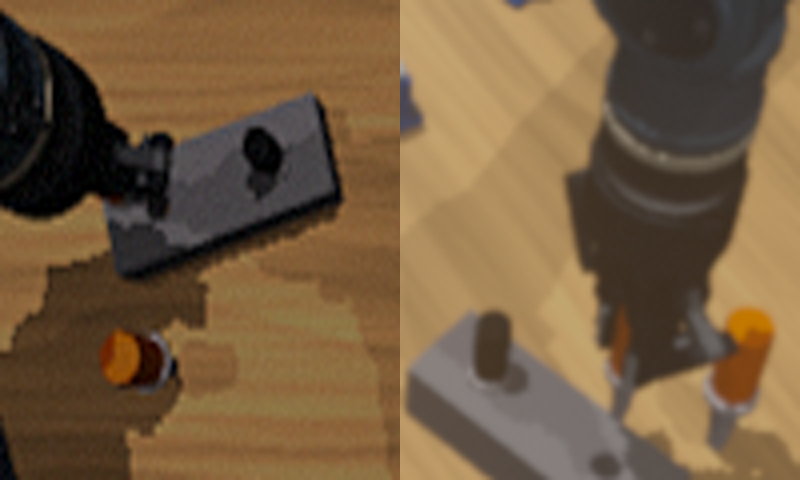

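The pin is lifted clear and hangs between the pads, with its tip near scene 319.6,274. Moving it above the small jig.

>>> apply_moves(targets=[[[0,-0.04,0.002],[0,0,0]],[[0,-0.08,0.004],[0,0,0]],[[0,-0.12,0.007],[0,0,0]],[[0,-0.16,0.011],[0,0,0]],[[0,-0.2,0.014],[0,0,0]],[[0,-0.24,0.018],[0,0,0]],[[0,-0.28,0.022],[0,0,0]],[[0,-0.32,0.027],[0,0,0]],[[0,-0.35,0.035],[0,0,0]],[[0,-0.375,0.04],[0,0,0]],[[0,-0.385,0.043],[0,0,0]],[[0,-0.387,0.044],[0,0,0]],[[0,-0.387,0.044],[0,0,0]],[[0,-0.387,0.044],[0,0,0]],[[0,-0.387,0.044],[0,0,0]]])

```text
t: 8.42
position: [559.8, -145.9, 183.1]
tool_rot: [0.706, 0.034, 0.707, -0.034]
force: [-0.0, 0.1, -1.5]
gripper_width: 20.6
```

Run:
```python
from h import *
from rig import read_camera
o=st();print(o['t'],o['position'],o['force'],o['gripper_width'],o['wrist_torque'])
go((559,-148,152),84.2)
ims=[]
for n,(x,y,w,h) in(("top",(230,140,100,100)),("scene",(190,110,100,100))):
    c=read_camera(n);np.savez(n+"3.npz",**c);print(proj(c,o['position']-[0,0,76]),proj(c,(559,-148,64.5)))
    ims.append(cv2.resize(c["image"][y:y+h,x:x+w],(int(4*w),400) ,interpolation=cv2.INTER_CUBIC))
cv2.imwrite("pics/ab3.png",np.hstack(ims))
```

```text
8.4167 [ 559.79129785 -145.92676755  183.14013766] [-0.02072406  0.11769972 -1.51177373] 20.600157895277324 [ 0.04444687 -0.02024701  0.00828525]
shift [0.0311, -0.0022, -0.0005] turn [0.29, -0.08, -0.02]
[279.02380428 183.28194871] [278.63350406 185.46894863]
[232.1282028  166.96927592] [232.4320764  177.01566441]
```

View pics/ab3.png

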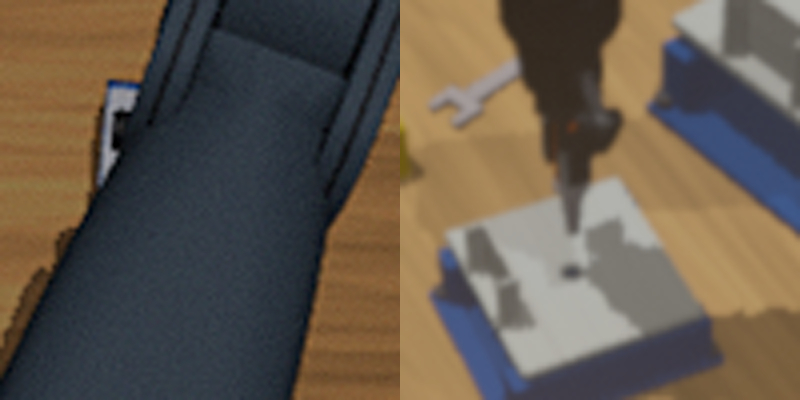

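The scene view shows the tip at (232.6,168.1) straight above the hole at (232.6,177.3). The tip sits about 78 mm below the TCP. Lowering to just above the bracket.

>>> apply_moves(targets=[[[0.015,-0.0005,0],[0.3,0,0]],[[0.027,-0.001,0],[0.3,0,0]],[[0.034,-0.001,-0.0005],[0.3,0,0]],[[0.036,-0.001,-0.0005],[0.3,0,0]],[[0.036,-0.001,-0.0005],[0.3,0,0]],[[0.036,-0.001,-0.0005],[0.3,0,0]]])

```text
t: 9.02
position: [559.3, -148.5, 147.5]
tool_rot: [0.706, 0.036, 0.706, -0.037]
force: [0.0, 0.0, -1.5]
gripper_width: 20.7
```

Run:
```python
from h import *
from rig import read_camera
o=st();print(o['t'],o['position'],o['force'],o['gripper_width'],o['wrist_torque'])
c=read_camera("scene");print(proj(c,o['position']-[0,0,78]),proj(c,(559,-148,64.5)))
x,y,w,h=200,140,70,60
cv2.imwrite("pics/ab4.png",cv2.resize(c["image"][y:y+h,x:x+w],None,fx=8,fy=8 ,interpolation=cv2.INTER_CUBIC))
```

```text
9.0167 [ 559.31036034 -148.46175106  147.49261192] [ 0.03061668  0.02737359 -1.53012406] 20.73274187158661 [ 0.01920073 -0.00505943 -0.04465445]
[232.20639166 175.73604216] [232.4320764  177.01566441]
```

View pics/ab4.png

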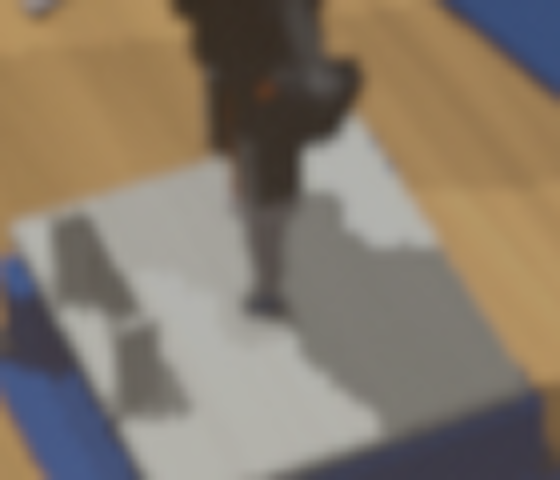

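>>> apply_moves(targets=[[[0.002,0,0],[0,0,0]],[[0.004,0,0],[0,0,0]],[[0.0055,0,0],[0,0,0]],[[0.0065,0,0],[0,0,0]],[[0.0065,0,0],[0,0,0]]])

```text
t: 9.48
position: [559.2, -148.6, 140.6]
tool_rot: [0.706, 0.036, 0.707, -0.037]
force: [0.1, -0.5, -0.5]
gripper_width: 20.6
```

>>> apply_moves(targets=[[[0.001,0,0],[0,0,0]],[[0.002,0,0],[0,0,0]],[[0.002,0,0],[0,0,0]]])

```text
t: 9.73
position: [559.3, -148.6, 138.7]
tool_rot: [0.706, 0.036, 0.706, -0.037]
force: [-0.7, -1.0, -1.8]
gripper_width: 20.5
```

>>> apply_moves(targets=[[[0.001,0,0],[0,0,0]],[[0.0015,0,0],[0,0,0]],[[0.0015,0,0],[0,0,0]]])

```text
t: 9.98
position: [559.3, -148.6, 137.3]
tool_rot: [0.706, 0.036, 0.706, -0.037]
force: [0.2, -0.1, -2.4]
gripper_width: 20.7
```

>>> apply_moves(targets=[[[0.001,0,0],[0,0,0]],[[0.001,0,0],[0,0,0]],[[0.001,0,0],[0,0,0]]])

```text
t: 10.23
position: [559.3, -148.6, 136.4]
tool_rot: [0.706, 0.036, 0.706, -0.037]
force: [0.8, 0.1, -2.5]
gripper_width: 20.8
```

>>> apply_moves(targets=[[[0.001,0,0],[0,0,0]],[[0.001,0,0],[0,0,0]],[[0.001,0,0],[0,0,0]]])

```text
t: 10.48
position: [559.6, -148.7, 135.9]
tool_rot: [0.706, 0.036, 0.706, -0.037]
force: [0.1, -0.0, -0.2]
gripper_width: 20.9
```

>>> apply_moves(targets=[[[0.001,0,0],[0,0,0]],[[0.001,0,0],[0,0,0]],[[0.001,0,0],[0,0,0]]])

```text
t: 10.73
position: [559.7, -148.7, 135.8]
tool_rot: [0.707, 0.036, 0.706, -0.037]
force: [-1.7, 0.9, 5.6]
gripper_width: 20.6
```

Contact on solid foot plate at tip height about 58 mm, stiffness about 6 N/mm. I'll search by sliding at a light preload on the 10 mm ring round the jig's centre. Tool z is close to jig +x, and tool y to jig +y.

>>> apply_moves(targets=[[[0,0,0.001],[0,0,0]],[[0,0,0.0025],[0,0,0]],[[0,0,0.004],[0,0,0]],[[0,0,0.004],[0,0,0]]], newtons=90)

```text
t: 11.07
position: [561.3, -148.9, 135.7]
tool_rot: [0.705, 0.036, 0.708, -0.037]
force: [-7.2, 1.2, 9.0]
gripper_width: 19.9
```

>>> apply_moves(targets=[[[-0.0025,0,0],[0,0,0]],[[-0.0025,0,0.002],[0,0,0]],[[-0.0025,-0.0005,0.0045],[0,0,0]],[[-0.0025,-0.0005,0.0045],[0,0,0]],[[-0.001,-0.0005,0.0045],[0,0,0]],[[0,-0.0005,0.0045],[0,0,0]],[[0.0005,-0.0005,0.0045],[0,0,0]],[[0.0005,-0.0005,0.0045],[0,0,0]]])

```text
t: 11.73
position: [567.6, -149.8, 135.8]
tool_rot: [0.706, 0.036, 0.706, -0.037]
force: [-5.1, 1.6, 7.5]
gripper_width: 20.2
```

Run:
```python
from h import *
o=st();print(o['t'],o['position'],o['force'],o['wrist_torque'],o['joints'].round(4).tolist())
q=o["tool_rot"];print(R.from_quat([q[1],q[2],q[3],q[0]]).as_matrix().round(4))
```

```text
11.7333 [ 567.57963702 -149.78721738  135.80193568] [-5.05342671  1.62394445  7.45902299] [0.52896984 1.37438128 0.01410409] [-0.372, 0.2131, 0.0534, 1.4111, -0.0006, -0.2687]
[[-2.000e-04  1.031e-01  9.947e-01]
 [-5.000e-04  9.947e-01 -1.031e-01]
 [-1.000e+00 -5.000e-04 -1.000e-04]]
```

>>> apply_moves(targets=[[[-0.003,0,0],[0,0,0]],[[-0.003,0.002,-0.0005],[0,0,0]],[[-0.003,0.0048,-0.0012],[0,0,0]],[[-0.003,0.0048,-0.0012],[0,0,0]],[[-0.001,0.0048,-0.0012],[0,0,0]],[[0,0.0048,-0.0012],[0,0,0]],[[0,0.0048,-0.0012],[0,0,0]]])

```text
t: 12.32
position: [567.2, -145.6, 135.9]
tool_rot: [0.706, 0.036, 0.706, -0.037]
force: [-4.9, -1.1, 6.2]
gripper_width: 19.9
```

>>> apply_moves(targets=[[[-0.003,0,0],[0,0,0]],[[-0.003,0.002,-0.0015],[0,0,0]],[[-0.003,0.0043,-0.0032],[0,0,0]],[[-0.003,0.0043,-0.0032],[0,0,0]],[[-0.001,0.0043,-0.0032],[0,0,0]],[[0,0.0043,-0.0032],[0,0,0]],[[0,0.0043,-0.0032],[0,0,0]]])

```text
t: 12.9
position: [565.1, -140.5, 135.8]
tool_rot: [0.707, 0.036, 0.705, -0.037]
force: [-0.6, -1.7, 5.3]
gripper_width: 20.2
```

>>> apply_moves(targets=[[[-0.003,0,0],[0,0,0]],[[-0.003,0,-0.003],[0,0,0]],[[-0.003,0.0005,-0.0058],[0,0,0]],[[-0.003,0.0005,-0.0058],[0,0,0]],[[-0.001,0.0005,-0.0058],[0,0,0]],[[0.0003,0.0005,-0.0058],[0,0,0]],[[0.0003,0.0005,-0.0058],[0,0,0]]])

```text
t: 13.48
position: [559.4, -139.7, 135.8]
tool_rot: [0.707, 0.036, 0.705, -0.037]
force: [0.2, -0.8, 5.1]
gripper_width: 20.0
```

>>> apply_moves(targets=[[[-0.003,0,0],[0,0,0]],[[-0.003,0,-0.0025],[0,0,0]],[[-0.003,0.0003,-0.0052],[0,0,0]],[[-0.003,0.0003,-0.0052],[0,0,0]],[[-0.001,0.0003,-0.0052],[0,0,0]],[[0.0003,0.0003,-0.0052],[0,0,0]],[[0.0003,0.0003,-0.0052],[0,0,0]]])

```text
t: 14.07
position: [553.6, -138.6, 135.8]
tool_rot: [0.707, 0.036, 0.706, -0.037]
force: [-1.1, -2.4, 8.5]
gripper_width: 20.3
```

>>> apply_moves(targets=[[[-0.003,0,0],[0,0,0]],[[-0.003,-0.002,-0.002],[0,0,0]],[[-0.003,-0.0043,-0.0033],[0,0,0]],[[-0.003,-0.0043,-0.0033],[0,0,0]],[[-0.001,-0.0043,-0.0033],[0,0,0]],[[0,-0.0043,-0.0033],[0,0,0]],[[0,-0.0043,-0.0033],[0,0,0]]])

```text
t: 14.65
position: [550.1, -141.5, 135.8]
tool_rot: [0.707, 0.037, 0.706, -0.036]
force: [0.6, 2.8, 9.6]
gripper_width: 20.0
```

>>> apply_moves(targets=[[[-0.003,0,0],[0,0,0]],[[-0.003,-0.0025,-0.001],[0,0,0]],[[-0.003,-0.005,-0.0021],[0,0,0]],[[-0.003,-0.005,-0.0021],[0,0,0]],[[-0.001,-0.005,-0.0021],[0,0,0]],[[0,-0.005,-0.0021],[0,0,0]],[[0,-0.005,-0.0021],[0,0,0]]])

```text
t: 15.23
position: [547.3, -146.8, 135.7]
tool_rot: [0.707, 0.037, 0.706, -0.036]
force: [-0.4, 3.5, 11.0]
gripper_width: 20.4
```

>>> apply_moves(targets=[[[-0.003,0,0],[0,0,0]],[[-0.003,-0.0025,0.0005],[0,0,0]],[[-0.003,-0.0048,0.0008],[0,0,0]],[[-0.003,-0.0048,0.0008],[0,0,0]],[[-0.001,-0.0048,0.0008],[0,0,0]],[[-0.0003,-0.0048,0.0008],[0,0,0]],[[-0.0003,-0.0048,0.0008],[0,0,0]]])

```text
t: 15.82
position: [547.4, -152.1, 135.8]
tool_rot: [0.706, 0.036, 0.706, -0.037]
force: [-0.9, 4.7, 9.6]
gripper_width: 19.8
```

>>> apply_moves(targets=[[[-0.003,0,0],[0,0,0]],[[-0.003,-0.002,0.0015],[0,0,0]],[[-0.003,-0.004,0.0033],[0,0,0]],[[-0.003,-0.004,0.0033],[0,0,0]],[[-0.001,-0.004,0.0033],[0,0,0]],[[0,-0.004,0.0033],[0,0,0]],[[0,-0.004,0.0033],[0,0,0]]])

```text
t: 16.4
position: [549.5, -156.2, 135.6]
tool_rot: [0.706, 0.036, 0.707, -0.037]
force: [-3.7, 5.6, 10.6]
gripper_width: 20.0
```

>>> apply_moves(targets=[[[-0.003,0,0],[0,0,0]],[[-0.003,-0.001,0.0025],[0,0,0]],[[-0.003,-0.002,0.005],[0,0,0]],[[-0.003,-0.002,0.005],[0,0,0]],[[-0.001,-0.002,0.005],[0,0,0]],[[-0.0003,-0.002,0.005],[0,0,0]],[[-0.0003,-0.002,0.005],[0,0,0]]])

```text
t: 16.98
position: [554.9, -159.1, 133.2]
tool_rot: [0.706, 0.036, 0.707, -0.037]
force: [-1.4, 2.0, -1.8]
gripper_width: 20.3
```

It dropped in: z 133.2 with no axial load, so the tip is in the foot plate's hole. Going down gently and watching the side forces.

>>> apply_moves(targets=[[[0.001,0,0],[0,0,0]],[[0.002,0,0],[0,0,0]],[[0.003,0,0],[0,0,0]],[[0.004,0,0],[0,0,0]],[[0.004,0,0],[0,0,0]]])

```text
t: 17.4
position: [555.0, -158.9, 129.8]
tool_rot: [0.706, 0.036, 0.706, -0.037]
force: [-1.6, 3.3, 0.1]
gripper_width: 20.2
```

>>> apply_moves(targets=[[[0.001,0,0],[0,0,0]],[[0.002,0,0],[0,0,0]],[[0.003,0,0],[0,0,0]],[[0.003,0,0],[0,0,0]],[[0.003,0,0],[0,0,0]]])

```text
t: 17.82
position: [555.0, -158.9, 126.7]
tool_rot: [0.706, 0.036, 0.706, -0.037]
force: [-1.9, 2.2, 0.1]
gripper_width: 20.2
```

>>> apply_moves(targets=[[[0.001,0,0],[0,0,0]],[[0.002,0,0],[0,0,0]],[[0.003,0,0],[0,0,0]],[[0.004,0,0],[0,0,0]],[[0.004,0,0],[0,0,0]]])

```text
t: 18.23
position: [555.0, -158.9, 122.7]
tool_rot: [0.706, 0.036, 0.706, -0.037]
force: [-2.1, 3.3, -0.6]
gripper_width: 20.1
```

>>> apply_moves(targets=[[[0.001,0,0],[0,0,0]],[[0.002,0,0],[0,0,0]],[[0.003,0,0],[0,0,0]],[[0.004,0,0],[0,0,0]],[[0.004,0,0],[0,0,0]]])

```text
t: 18.65
position: [555.0, -159.0, 118.6]
tool_rot: [0.706, 0.036, 0.706, -0.037]
force: [-1.2, 2.0, -0.3]
gripper_width: 20.0
```

>>> apply_moves(targets=[[[0.001,0,0],[0,0,0]],[[0.002,0,0],[0,0,0]],[[0.003,0,0],[0,0,0]],[[0.004,0,0],[0,0,0]],[[0.004,0,0],[0,0,0]]])

```text
t: 19.07
position: [555.1, -158.9, 114.7]
tool_rot: [0.706, 0.036, 0.706, -0.037]
force: [-1.6, 2.6, -1.0]
gripper_width: 20.0
```

>>> apply_moves(targets=[[[0.001,0,0],[0,0,0]],[[0.002,0,0],[0,0,0]],[[0.003,0,0],[0,0,0]],[[0.003,0,0],[0,0,0]],[[0.003,0,0],[0,0,0]]])

```text
t: 19.48
position: [555.2, -159.0, 111.9]
tool_rot: [0.706, 0.036, 0.706, -0.037]
force: [-2.0, 3.2, -0.1]
gripper_width: 20.0
```

>>> apply_moves(targets=[[[0.001,0,0],[0,0,0]],[[0.002,0,0],[0,0,0]],[[0.003,0,0],[0,0,0]],[[0.003,0,0],[0,0,0]],[[0.003,0,0],[0,0,0]]])

```text
t: 19.9
position: [555.4, -158.9, 109.0]
tool_rot: [0.706, 0.036, 0.706, -0.037]
force: [-1.1, 3.4, 0.8]
gripper_width: 19.7
```

>>> apply_moves(targets=[[[0.001,0,0],[0,0,0]],[[0.002,0,0],[0,0,0]],[[0.0025,0,0],[0,0,0]],[[0.0025,0,0],[0,0,0]]])

```text
t: 20.23
position: [555.5, -158.9, 106.6]
tool_rot: [0.706, 0.036, 0.706, -0.037]
force: [1.0, 2.9, 0.6]
gripper_width: 20.2
```

>>> apply_moves(targets=[[[0,0,0.0008],[0,0,0]],[[0.001,0,0.0008],[0,0,0]],[[0.002,0,0.0008],[0,0,0]],[[0.002,0,0.0008],[0,0,0]]])

```text
t: 20.57
position: [555.9, -159.0, 104.3]
tool_rot: [0.706, 0.036, 0.706, -0.037]
force: [0.7, 4.4, 0.6]
gripper_width: 20.3
```

>>> apply_moves(targets=[[[0,0.0005,0.0004],[0,0,0]],[[0.001,0.0005,0.0004],[0,0,0]],[[0.002,0.0005,0.0004],[0,0,0]],[[0.002,0.0005,0.0004],[0,0,0]]])

```text
t: 20.9
position: [556.2, -158.8, 102.1]
tool_rot: [0.706, 0.036, 0.706, -0.037]
force: [-0.1, 1.6, -0.3]
gripper_width: 20.0
```

>>> apply_moves(targets=[[[0.001,0,0],[0,0,0]],[[0.002,0,0],[0,0,0]],[[0.0025,0,0],[0,0,0]],[[0.0025,0,0],[0,0,0]]])

```text
t: 21.23
position: [556.2, -158.7, 99.7]
tool_rot: [0.706, 0.036, 0.706, -0.037]
force: [-1.0, 1.7, -1.3]
gripper_width: 20.1
```

>>> apply_moves(targets=[[[0.001,0,0],[0,0,0]],[[0.002,0,0],[0,0,0]],[[0.002,0,0],[0,0,0]],[[0.002,0,0],[0,0,0]]])

```text
t: 21.57
position: [556.3, -158.7, 97.7]
tool_rot: [0.706, 0.036, 0.706, -0.037]
force: [-0.2, 1.8, -2.1]
gripper_width: 19.8
```

>>> apply_moves(targets=[[[0.001,0,0],[0,0,0]],[[0.0015,0,0],[0,0,0]],[[0.0015,0,0],[0,0,0]],[[0.0015,0,0],[0,0,0]]])

```text
t: 21.9
position: [556.5, -158.7, 97.5]
tool_rot: [0.706, 0.036, 0.706, -0.037]
force: [-2.2, 2.7, 5.7]
gripper_width: 20.3
```

The collar has landed at the predicted height. One small press to confirm, plus a look.

>>> apply_moves(targets=[[[0.001,0,0],[0,0,0]],[[0.001,0,0],[0,0,0]],[[0.001,0,0],[0,0,0]]])

```text
t: 22.15
position: [557.2, -159.0, 97.4]
tool_rot: [0.707, 0.036, 0.705, -0.037]
force: [-2.1, 2.6, 7.6]
gripper_width: 20.1
```

Run:
```python
from h import *
from rig import read_camera
o=st();print(o['t'],o['position'],o['force'])
c=read_camera("scene")
x,y,w,h=190,130,90,75
cv2.imwrite("pics/dn5.png",cv2.resize(c["image"][y:y+h,x:x+w],None,fx=8,fy=8 ,interpolation=cv2.INTER_CUBIC))
```

```text
22.15 [ 557.24502732 -158.95224309   97.41285421] [-2.09762747  2.64250159  7.55061433]
```

View pics/dn5.png

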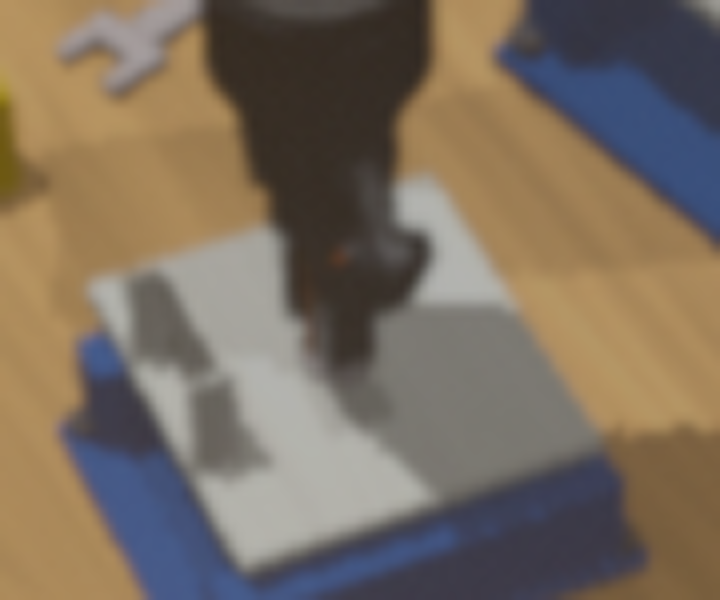

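The collar sits on the bracket at scene crop (330,365). Easing the preload and releasing.

>>> apply_moves(targets=[[[-0.0012,0,0],[0,0,0]],[[-0.0012,0,0],[0,0,0]]])

```text
t: 22.37
position: [557.1, -159.0, 97.5]
tool_rot: [0.707, 0.036, 0.706, -0.037]
force: [0.4, 1.4, 4.4]
gripper_width: 20.2
```

>>> apply_moves(targets=[[[0,0,0],[0,0,0]],[[0,0,0],[0,0,0]],[[0,0,0],[0,0,0]],[[0,0,0],[0,0,0]],[[0,0,0],[0,0,0]],[[0,0,0],[0,0,0]]], gripper=0.05)

```text
t: 22.87
position: [556.2, -158.7, 96.4]
tool_rot: [0.706, 0.036, 0.706, -0.037]
force: [0.5, -0.3, 0.3]
gripper_width: 50.1
```

Run:
```python
from h import *
from rig import read_camera
o=st();print(o['t'],o['position'],o['force'],o['gripper_width'])
```

```text
22.8667 [ 556.18486553 -158.68766477   96.38947517] [ 0.51062474 -0.28992518  0.25129594] 50.08720673316015
```

Released with no force on the tool. Lifting straight up, then moving aside to look.

>>> apply_moves(targets=[[[-0.01,0,0],[0,0,0]],[[-0.03,0,0],[0,0,0]],[[-0.06,0,0],[0,0,0]],[[-0.1,0,0],[0,0,0]],[[-0.13,0,0],[0,0,0]],[[-0.15,0,-0.03],[0,0,0]],[[-0.15,0,-0.07],[0,0,0]],[[-0.15,0,-0.11],[0,0,0]],[[-0.15,0,-0.15],[0,0,0]],[[-0.15,0,-0.19],[0,0,0]],[[-0.15,0,-0.22],[0,0,0]],[[-0.15,0,-0.22],[0,0,0]],[[-0.15,0,-0.22],[0,0,0]],[[-0.15,0,-0.22],[0,0,0]],[[-0.15,0,-0.22],[0,0,0]]])

```text
t: 24.12
position: [338.6, -136.1, 247.2]
tool_rot: [0.706, 0.036, 0.706, -0.037]
force: [0.6, 0.6, -0.2]
gripper_width: 50.1
```

Run:
```python
from h import *
from rig import read_camera
o=st();print(o['t'],o['position'],o['force'],abs(o['dq']).max())
ims=[]
for n,(x,y,w,h) in(("top",(235,140,80,80)),("scene",(190,130,90,80))):
    c=read_camera(n);cv2.imwrite(f"pics/{n}9.png",c["image"])
    ims.append(cv2.resize(c["image"][y:y+h,x:x+w],(400,360),interpolation=cv2.INTER_CUBIC))
    hsv=cv2.cvtColor(c["image"],cv2.COLOR_BGR2HSV);m=((hsv[...,0]<20)&(hsv[...,1]>200)).astype(np.uint8)[y:y+h,x:x+w]
    nn,l,s_,ce=cv2.connectedComponentsWithStats(m);print(n,[(ce[i]+[x,y],s_[i]) for i in range(1,nn) if s_[i][4]>20])
    print([proj(c,(556.3,-158.7,z)).round(1) for z in(64.5,70.5,120.5)])
cv2.imwrite("pics/fin.png",np.hstack(ims))
```

```text
24.1167 [ 338.55252459 -136.12781565  247.2281979 ] [ 0.59264604  0.64516453 -0.22769706] 0.016968818152829267
top [(array([283.06818182, 185.02272727]), array([45, 41,  7,  9, 44], dtype=int32))]
[array([282.2, 186.3]), array([282.4, 186.1]), array([283.9, 183.8])]
scene []
[array([231.4, 174.3]), array([231.4, 172.8]), array([230.8, 160.2])]
```

View pics/fin.png

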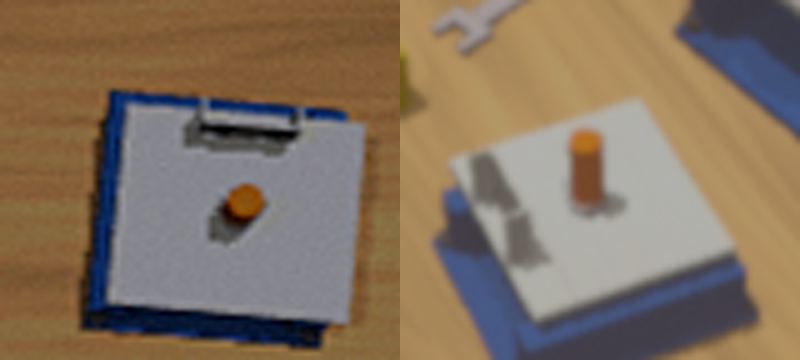

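View pics/scene9.png

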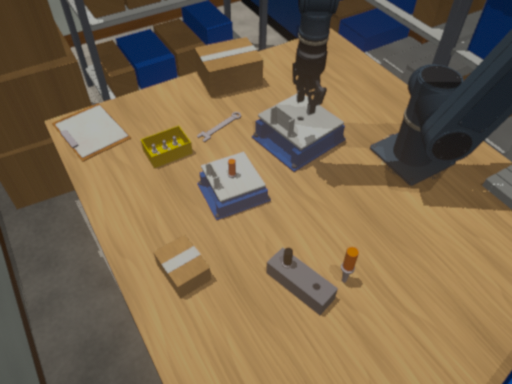

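The pin stands upright on the bracket, collar down, at scene (232,167), which matches the projection. The dowel, carton, bin and spanner look unmoved, and the gripper hangs free with no force on it. Handing in.

```bash
python3 -c "
from rig import r
print(r.hand_in())"
```

```text
the job is handed in; nothing more can be done
None
```

The tapered pin is through both holes with its collar down on the bracket, and I released it and handed the job in at about 24 s. No verdict came back.

- **How it went:** I took the small orange pin from the rack and lowered it through the bracket hole. I then probed with about 5–11 N around a 10 mm ring about the jig's centre. The tip dropped into the hidden hole on the tenth ring probe, near the jig's −y side. I drove the pin down while following the side forces. At the ends of moves I never read more than about 12 N at the wrist, against the 60 N limit.
- **Last checks:** The collar landed at the height predicted from the first contact (TCP z 97.5 mm). After release the tool force was about 0.5 N. Both views show the pin upright at the expected spot and nothing else on the bench visibly moved.
- **Problems and disagreements:**
  - Joint 6 hit its range limit on the way to the rack. I turned the gripper half round to get past it.
  - The two cameras disagreed by about 2 mm on the bracket hole's position and about 4 mm on the pin's. Feeling for the hole made up for it.
  - An orange colour mask found nothing in the last scene picture, so I judged that view by eye.

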